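# Feel for the plugged stop hole and seat the stop pin

## Task

Take the pin with the orange handle out of the rack and fit it into the stop hole of the sanding jig, so that the board cannot slide off. The hole is in the black pad, off its centre, where a flush black dust plug hides it: feel for it with the foot of the pin, pressing only lightly on the jig (never more than 25 N), then push the pin down until it is fully home, and let go. Leave the other pins and the board where they are.

Things in the scene. Friction and masses are not known exactly. Their poses are not given: they have to be found in the camera images.
- pin_mid (a point): Orange-handled stop pin, half-way up: 100 mm tall, 80 g nominal; origin on its axis 50 mm above its foot, z up along the pin. Steel shaft 12 mm in diameter from the foot to 65 mm up, its foot bevelled (8 mm flat, bevel 4.5 mm high); above that a square orange handle, 24 x 24 mm and 35 mm tall, flats square to this frame's x and y (handle centre 32.5 mm above this point). It starts standing in one of the three rack holes.
- pin_foot (a point): Centre of the underside of the orange pin's foot; z up along the pin.
- blue_pin_foot (a point): Foot of a pin of the same shape with a blue handle, standing in the rack 55 or 110 mm from the orange one. To be left there.
- grey_pin_foot (a point): Foot of a pin of the same shape with a grey handle, standing in the rack. To be left there.
- rack: Fixed dark wooden block 70 (x) x 170 (y) x 50 mm tall, origin under its centre; three upright square holes, 15 mm wide and 35 mm deep at y = -55, 0, +55 mm in its own frame. Standing in it, the handles of the pins reach from 80 to 115 mm above the table.
- jig: Fixed plywood sanding jig, 240 (x) x 260 (y) x 46 mm tall, origin under its centre. A square window, 40 x 40 mm, with a thin aluminium rim, is centred at x = -55 mm, y = 0 in its frame; wooden fences 14 mm high stand on the other half (x above 10 mm), around the board.
- window (a point): Centre of the jig's window, at the height of the black pad's upper face, 40 mm above the table (6 mm below the jig's top face); axes as the jig's. The pad shows in the window as a plain black square. The upright stop hole, 14 mm in diameter, lies 4 to 9 mm off this point (centre to centre), in any direction, different every time. The pad is sprung: it sinks about 1 mm for each 4 N, 4 mm at most, and does not shift sideways.
- plug (a joint): Travel of the dust plug in the stop hole: 0 when flush with the pad, 0.022 m when pushed to the bottom. It fills the hole, same black as the pad, yields to about 2 N and stays where it is pushed. The pin is fully home when the plug is at the bottom, the pin's foot 22 mm below the pad's face.
- board: Oak-coloured board, 128 x 190 x 18 mm, loose on the jig between the fences; origin under its centre. Its near edge is about 31 mm from the window's centre, its top 64 mm above the table.
Things that resemble listed ones, but are neither listed nor needed, are in the scene too. Of the things that look like the part that bears pin_mid, the largest one is meant.

How it is judged:
By the outcome, as a careful person would: the job done as asked, in the order asked, and still so for the second after the job is handed in, with the robot touching nothing.
It also fails if it takes over 72 s, if anything falls off the work surface, if the arm or the gripper's body presses on something with over 40 N, if the wrist force passes 120 N, or if a joint passes its speed limit or range.

## Robot

A 7-joint arm with a two-finger parallel gripper is mounted at the origin on the work surface. World frame = base frame: x ahead of the robot, y to its left, z up, the work surface at z = 0. Lengths are in m, angles in rad, forces in N, time in s.
With the tool pointing down it reaches from about 0.4 to 0.9 m from the base axis. Payload 5.5 kg.
Tool frame: the origin (TCP) lies midway between the tips of the shut fingers; the grasp point (between the pads) lies 19 mm behind it; z points along the fingers, x is the direction in which the jaws open and shut, and the axes are right-handed (so a half turn about z gives the same grasp; the last joint's range is limited). The gripper opens to 85 mm and grips with 20 to 120 N. Pads are 22 mm wide; open, the fingers measure 114 mm over their backs; the gripper's body (76 mm by 85 mm) begins 54 mm behind the grasp point. The pads swing forward as they close: fully open they stand 13 mm farther back than shut.
Start: joints at [1.555, 0.501, -0.427, 1.55, 0.221, 1.138, -0.21], TCP at [0.179, -0.625, 0.231] pointing down, gripper open.
Joint ranges: [-2.88, 2.88], [-0.31, 2.03], [-1.54, 1.56], [0.2, 2.42], [-1.41, 4.55], [0.19, 2.02], [-2.57, 2.57]. Speed limits (rad/s): [2.57, 2.57, 3.14, 3.14, 3.14, 3.14, 3.14].

## Interface

Orientations are given as a unit quaternion [w, x, y, z].
In Python, from station import arm, viewer gives the robot as it stands.
- The arm moves only by the tool move_arm, never from a script. Its argument "plan" is a list of rows, each a list of 5 numbers: the opening in per cent of the stroke, from 0 (shut) to 100 (fully open), then the shift along the world's x, y, z in m, then the turn about the world's z in rad. In form: [[claw, dx, dy, dz, turn], ...]. A call has 1 to 20 rows; each row is the pose to reach, as a shift and turn from the pose commanded when the call began; what a row does not reach only later rows make up. A row lasts 1/12 s, in which the tool goes at most 41.7 mm and 7.16 degrees, less where a joint would pass 70% of its speed; a pose out of reach is approached as far as the arm can. A call with a gripper value outside its range is refused whole. The fingers move at their own pace and stop on an object; "force" is the grip in N (left out, the last holds). Time passes only in rows, so rows that repeat a pose let the fingers close. It gives the time, the measured TCP pose, the force and the opening at its end, in the units of the state.
- arm.sense(): the state, without advancing time (a new reading comes with each control period).
- viewer.camera(name): name is "scene" or "side" or "wrist"; returns (picture, depth): 480x640x3 uint8, red, green, blue; 480x640 float32, m along the optical axis (not along the pixel's ray), 0 where there is no reading.
- viewer.camera_params(name): a dict with "intrinsics" (3x3 intrinsics, pixels), "eye" and "rotation" of the camera in the world. Camera axes: x right, y up, looking along -z (the intrinsics and any distortion apply to the point x, -y, -z); pixel columns grow to the right and rows downward; lengths in m; the calibration is good to about 2 mm. The wrist camera is an equidistant fisheye: a pixel r from the principal point sees the ray r / f radians off the axis. A picture is of the moment at which its call begins: read the wrist's pose just before it. camera_params takes no time and is no camera call; for the wrist camera it gives the pose at the moment of the call.
- arm.close_job(): hands the job in, once; it reports no verdict.
The state is a dict: "t": time; "q": joint angles; "qd": joint speeds; "joint_torque": joint torques, N m; "tool_pos": TCP position; "orientation": TCP orientation; "wrist_force": force on the tool from outside, world axes, zero at the start; "wrist_torque": the same for the moment, N m; "width": opening from 0.0 (shut) to 1.0 (fully open).
Only numpy, scipy, OpenCV 4.12 (cv2) and the standard library are available. Lean on these libraries where they do the work, as an engineer would, in place of code of your own. Each camera call takes 0.05 s, during which the arm holds its last target. There are 200 camera calls.

## Working session

There is one attempt and no reset: what is moved stays moved. The work goes in short steps, Python scripts to look and compute and a tool call to move; the robot and the scene stay as the last step left them, time stands still between calls to the robot, and variables do not carry over. Pictures are saved under pics/ and viewed, about 8 in all and at most 12, crops included, and the job is handed in when it is done.

Besides the shell and the picture viewer there is one more tool, called after "Emit:" in YAML: its name, and indented under it one key for each argument. move_arm: Moves the arm, as the interface text tells. Its arguments: {"type":"object","properties":{"plan":{"type":"array"},"force":{"type":"number"}},"required":["plan"]}

```bash
mkdir -p pics; cat > h.py <<'E'
import numpy as np,cv2
from station import arm,viewer
def pix2plane(p,uv,z):
    K=np.array(p["intrinsics"]);R=np.array(p["rotation"]);e=np.array(p["eye"])
    d=np.array([(uv[0]-K[0,2])/K[0,0],-(uv[1]-K[1,2])/K[1,1],-1.])
    w=R@d
    return e+w*(z-e[2])/w[2]
def pix2plane_fish(p,uv,z):
    K=np.array(p["intrinsics"]);R=np.array(p["rotation"]);e=np.array(p["eye"])
    a=(uv[0]-K[0,2])/K[0,0];b=(uv[1]-K[1,2])/K[1,1];r=np.hypot(a,b)+1e-12
    d=np.array([np.sin(r)*a/r,-np.sin(r)*b/r,-np.cos(r)]);w=R@d
    return e+w*(z-e[2])/w[2]
def save(n,im): cv2.imwrite(f"pics/{n}.png",im[...,::-1])
E
python3 - <<'E'
from h import *
for n in ["scene","side"]:
    im,d=viewer.camera(n);p=viewer.camera_params(n);save(n,im);np.savez(f"{n}.npz",im=im,d=d)
    import pickle;pickle.dump(p,open(f"{n}.pkl","wb"));print(n,p)
print(arm.sense())
E
```

```text
scene {'intrinsics': array([[514.75197557,   0.        , 318.67853008],
       [  0.        , 514.75197557, 239.93421874],
       [  0.        ,   0.        ,   1.        ]]), 'eye': array([ 0.95316676, -0.56235192,  0.73819302]), 'rotation': array([0.87312402, 0.40336918, 0.11047112, 0.25048729])}
side {'intrinsics': array([[550.57028187,   0.        , 324.815417  ],
       [  0.        , 550.57028187, 239.88828241],
       [  0.        ,   0.        ,   1.        ]]), 'eye': array([0.07484664, 0.84329554, 0.63513428]), 'rotation': array([-0.24201848, -0.13751735,  0.46190439,  0.8421166 ])}
{'t': 0.1, 'q': array([ 1.55520622,  0.50175984, -0.42677495,  1.55133626,  0.22081833,
        1.13831527, -0.21030406]), 'qd': array([-0.0011211 , -0.00260971, -0.00061054, -0.00416511, -0.00019323,
       -0.00013091,  0.00023217]), 'joint_torque': array([-1.19329707e-02, -5.70808768e+01, -5.83903491e+00, -2.81749696e+01,
        1.04970223e-02,  5.43975213e-03,  3.28559213e-05]), 'tool_pos': array([ 0.17863952, -0.62432066,  0.23036042]), 'orientation': array([-5.42876395e-04,  7.98502485e-01, -6.01990865e-01, -6.95896430e-04]), 'wrist_force': array([-0.24417096,  0.54005342, -0.46895062]), 'wrist_torque': array([-0.02078063, -0.02009958,  0.00061934]), 'width': 1.003508653041155}
```

View pics/scene.png

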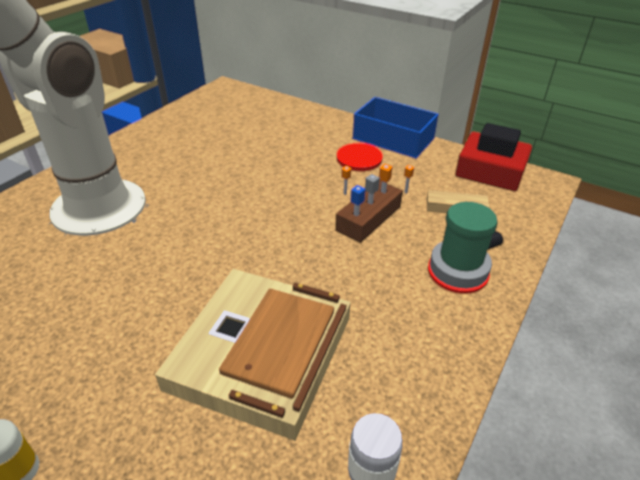

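View pics/side.png

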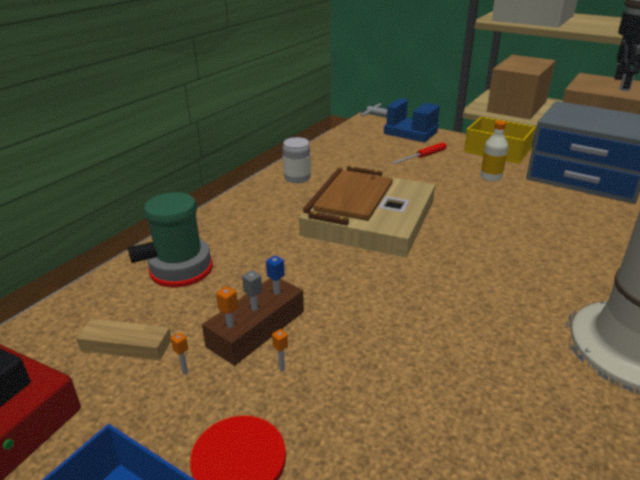

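The scene view shows the rack with blue (358,195), grey (372,184) and orange (385,173) pins. Two other orange pins stand free at (346,172) and (409,171). In the side view the rack one is at (227,300) and the loose ones at (180,343) and (280,340). The rack pin fits the description because it is in a rack hole and is the largest. The window is at (231,327) in scene and (396,204) in side.

```bash
cat >> h.py <<'E'
from scipy.spatial.transform import Rotation as Ro
def fix(p):
    q=np.array(p["rotation"])
    if q.shape==(4,): p["rotation"]=Ro.from_quat([q[1],q[2],q[3],q[0]]).as_matrix()
    return p
def cloud(p,d):
    K=p["intrinsics"];v,u=np.mgrid[:480,:640]
    c=np.stack([(u-K[0,2])/K[0,0]*d,-(v-K[1,2])/K[1,1]*d,-d],-1)
    return c@p["rotation"].T+p["eye"]
E
python3 - <<'E'
from h import *
import pickle
crops=[]
for n in ["scene","side"]:
    z=np.load(n+".npz");im,d=z["im"],z["d"];p=fix(pickle.load(open(n+".pkl","rb")));P=cloud(p,d)
    hsv=cv2.cvtColor(im,cv2.COLOR_RGB2HSV)
    R={"scene":(330,415,150,225),"side":(165,310,245,360)}[n]
    for name,lo,hi in [("orange",(8,200,150),(16,255,255)),("blue",(105,150,80),(125,255,255))]:
        m=cv2.inRange(hsv,lo,hi);k,l,s,c=cv2.connectedComponentsWithStats(m)
        for i in range(1,k):
            if s[i,4]>40 and R[0]<c[i][0]<R[1] and R[2]<c[i][1]<R[3]:
                q=P[(l==i)&(d>0)];zt=np.percentile(q[:,2],95);t=q[q[:,2]>zt-.006]
                print(n,name,c[i].round(),s[i,4],"ztop",zt.round(3),"topmean",t.mean(0).round(4),"med",np.median(q,0).round(3), "ray@.0975",pix2plane(p,c[i],.0975).round(4))
    W={"scene":(205,305,255,350),"side":(375,190,420,218)}[n]
    m=np.zeros((480,640),np.uint8);x0,y0,x1,y1=W
    g=hsv[...,2];m[y0:y1,x0:x1]=((g<70)[y0:y1,x0:x1])*255
    k,l,s,c=cv2.connectedComponentsWithStats(m)
    for i in range(1,k):
        if s[i,4]>30:
            print(n,"window",c[i],s[i],pix2plane(p,c[i],.04).round(4))
    rim=np.zeros((480,640),np.uint8);rim[y0:y1,x0:x1]=((hsv[...,1]<40)&(hsv[...,2]>140))[y0:y1,x0:x1]*255
    cs,_=cv2.findContours(rim,cv2.RETR_EXTERNAL,cv2.CHAIN_APPROX_NONE)
    cc=max(cs,key=cv2.contourArea);w=np.array([pix2plane(p,x[0],.046)[:2] for x in cc])
    r=cv2.minAreaRect((w*1000).astype(np.float32));print(n,"rim",r)
    # jig top, and rack top by depth
    c0=P[...,:2]
    if n=="scene":
        jm=(abs(P[...,2]-.046)<.004)&(d>0)
        jm[:260]=0;jm[:,:150]=0;jm[:,360:]=0
        r=cv2.minAreaRect((c0[jm]*1000).astype(np.float32));print("jig",r)
        bm=(abs(P[...,2]-.064)<.003)&(d>0);bm[:260]=0;bm[:,:150]=0;bm[:,360:]=0
        print("board",cv2.minAreaRect((c0[bm]*1000).astype(np.float32)),c0[bm].mean(0))
    rm=(abs(P[...,2]-.05)<.004)&(d>0)&(hsv[...,2]<110)
    b=np.zeros_like(rm);x0,x1,y0,y1=(330,415,180,240) if n=="scene" else (200,310,275,350);b[y0:y1,x0:x1]=1
    mm=((rm&b)*255).astype(np.uint8);mm=cv2.morphologyEx(mm,cv2.MORPH_OPEN,np.ones((2,2)))
    print(n,"rack",cv2.minAreaRect((c0[mm>0]*1000).astype(np.float32)))
    x0,x1,y0,y1=R;crops.append(cv2.resize(im[y0:y1,x0:x1],None,fx=380/(x1-x0),fy=380/(x1-x0),interpolation=cv2.INTER_CUBIC))
h=max(c.shape[0] for c in crops)
save("crop",np.hstack([cv2.copyMakeBorder(c,0,h-c.shape[0],0,0,0) for c in crops]))
E
```

```text
scene blue [358. 195.] 157 ztop 0.116 topmean [0.5603 0.2408 0.1142] med [0.562 0.237 0.103] ray@.0975 [0.557  0.2461 0.0975]
scene window [230.37647059 326.85098039] [219 319  24  17 255] [ 0.5217 -0.1452  0.04  ]
scene rim ((521.4109497070312, -147.8498077392578), (51.562278747558594, 57.84728240966797), 10.702305793762207)
jig ((634.9359130859375, -143.3519287109375), (353.16546630859375, 294.71142578125), 10.36846923828125)
board ((652.6328125, -166.84417724609375), (205.25408935546875, 348.0256042480469), 33.2602653503418) [ 0.62327121 -0.13852589]
scene rack ((566.9266967773438, 288.66448974609375), (149.9609375, 58.503231048583984), 83.79278564453125)
side orange [226. 292.] 105 ztop 0.117 topmean [0.5671 0.3586 0.1147] med [0.567 0.359 0.115] ray@.0975 [0.5833 0.3426 0.0975]
side orange [279. 335.] 67 ztop 0.077 topmean [0.4672 0.3584 0.0752] med [0.466 0.359 0.075] ray@.0975 [0.4516 0.3777 0.0975]
side orange [178. 338.] 64 ztop 0.077 topmean [0.5912 0.4442 0.0756] med [0.59  0.445 0.076] ray@.0975 [0.5709 0.4599 0.0975]
side blue [273. 266.] 165 ztop 0.116 topmean [0.553  0.2528 0.1136] med [0.554 0.258 0.11 ] ray@.0975 [0.5628 0.2458 0.0975]
side window [393.67123288 204.42465753] [386 202  16   6  73] [ 0.5286 -0.1538  0.04  ]
side rim ((525.687255859375, -147.59930419921875), (55.80877685546875, 56.69637680053711), 10.190482139587402)
side rack ((372.5957336425781, 566.0028076171875), (160.5904083251953, 797.7429809570312), 35.65550994873047)
```

View pics/crop.png

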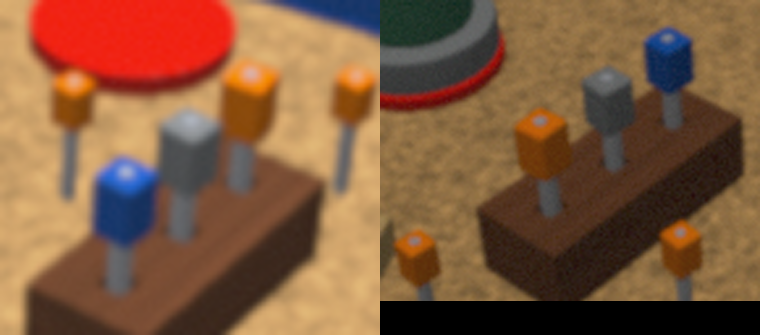

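The crop confirms it: the rack's orange pin has the larger handle, and its top is at z ≈ 0.115, against 0.077 for the loose ones. The rack pin is near (0.567, 0.358) and the window near (0.524, -0.148). I'll go over the window first and take a close look on the way.

Emit:
move_arm:
  plan:
    - [100,0.345,0.477,0.0,1.19]
    - [100,0.345,0.477,0.0,1.19]
    - [100,0.345,0.477,0.0,1.19]
    - [100,0.345,0.477,0.0,1.19]
    - [100,0.345,0.477,0.0,1.19]
    - [100,0.345,0.477,0.0,1.19]
    - [100,0.345,0.477,0.0,1.19]
    - [100,0.345,0.477,0.0,1.19]
    - [100,0.345,0.477,0.0,1.19]
    - [100,0.345,0.477,0.0,1.19]
    - [100,0.345,0.477,0.0,1.19]
    - [100,0.345,0.477,0.0,1.19]
    - [100,0.345,0.477,0.0,1.19]
    - [100,0.345,0.477,0.0,1.19]
    - [100,0.345,0.477,0.0,1.19]
    - [100,0.345,0.477,0.0,1.19]
    - [100,0.345,0.477,0.0,1.19]
    - [100,0.345,0.477,0.0,1.19]
    - [100,0.345,0.477,0.0,1.19]

```text
t: 1.68
tool_pos: [0.5229, -0.15, 0.2309]
orientation: [0.0, 0.999, -0.053, -0.001]
wrist_force: [0.2, -0.4, -0.4]
width: 0.999
```

```bash
python3 - <<'E'
from h import *
import pickle
p=viewer.camera_params("wrist");im,d=viewer.camera("wrist");save("w1",im);np.savez("w1.npz",im=im,d=d);p=fix(p);pickle.dump(p,open("w1.pkl","wb"));print(p)
s=arm.sense();print(s["t"],s["q"].round(2),s["tool_pos"],s["orientation"])
E
```

```text
{'intrinsics': array([[371.64829954,   0.        , 318.25612865],
       [  0.        , 371.64829954, 243.67635071],
       [  0.        ,   0.        ,   1.        ]]), 'eye': array([ 0.53057146, -0.08061191,  0.37361794]), 'rotation': array([[ 0.99437869,  0.10144729,  0.03032285],
       [-0.1058725 ,  0.95650755,  0.27181672],
       [-0.00142897, -0.27349911,  0.96187119]])}
1.7333 [ 0.92  0.4  -0.87  1.81  0.34  1.09 -0.17] [ 0.52296333 -0.14988623  0.23103783] [ 3.12019795e-04  9.98616228e-01 -5.25867047e-02 -4.12229761e-04]
```

View pics/w1.png

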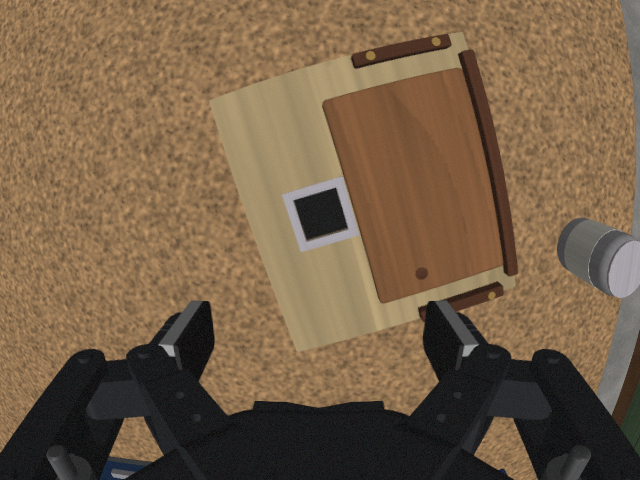

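The wrist view shows the window at (321,214) with its rim, and the board to its right. I'll measure it, then go on to the rack.

```bash
python3 - <<'E'
from h import *
import pickle
z=np.load("w1.npz");im=z["im"];p=pickle.load(open("w1.pkl","rb"))
hsv=cv2.cvtColor(im,cv2.COLOR_RGB2HSV)
rim=((hsv[...,1]<45)&(hsv[...,2]>120)).astype(np.uint8)*255
m=np.zeros_like(rim);m[165:265,270:370]=255;rim&=m
cs,_=cv2.findContours(rim,cv2.RETR_EXTERNAL,cv2.CHAIN_APPROX_NONE);c=max(cs,key=cv2.contourArea)
w=np.array([pix2plane_fish(p,x[0],.046)[:2] for x in c]);print("rim",cv2.minAreaRect((w*1000).astype(np.float32)))
cs,_=cv2.findContours(cv2.bitwise_and((hsv[...,2]<60).astype(np.uint8)*255,m),cv2.RETR_EXTERNAL,cv2.CHAIN_APPROX_NONE);c=max(cs,key=cv2.contourArea)
w=np.array([pix2plane_fish(p,x[0],.043)[:2] for x in c]);print("pad",cv2.minAreaRect((w*1000).astype(np.float32)))
E
```

```text
rim ((525.25634765625, -146.33230590820312), (56.44266891479492, 56.585052490234375), 10.847966194152832)
pad ((525.10205078125, -146.43275451660156), (39.432647705078125, 38.452205657958984), 11.184807777404785)
```

Emit:
move_arm:
  plan:
    - [100,0.04,0.45,0.0,0.0]
    - [100,0.04,0.45,0.0,0.0]
    - [100,0.04,0.45,0.0,0.0]
    - [100,0.04,0.45,0.0,0.0]
    - [100,0.04,0.45,0.0,0.0]
    - [100,0.04,0.45,0.0,0.0]
    - [100,0.04,0.45,0.0,0.0]
    - [100,0.04,0.45,0.0,0.0]
    - [100,0.04,0.45,0.0,0.0]
    - [100,0.04,0.45,0.0,0.0]
    - [100,0.04,0.45,0.0,0.0]
    - [100,0.04,0.45,0.0,0.0]
    - [100,0.04,0.45,0.0,0.0]
    - [100,0.04,0.45,0.0,0.0]
    - [100,0.04,0.45,0.0,0.0]
    - [100,0.04,0.45,0.0,0.0]

```text
t: 3.07
tool_pos: [0.5649, 0.2993, 0.2312]
orientation: [0.001, 0.999, -0.053, 0.0]
wrist_force: [-0.1, -0.3, 0.1]
width: 0.999
```

```bash
python3 - <<'E'
from h import *
import pickle
p=viewer.camera_params("wrist");im,d=viewer.camera("wrist");save("w2",im);np.savez("w2.npz",im=im,d=d);p=fix(p);pickle.dump(p,open("w2.pkl","wb"))
s=arm.sense();print(s["t"],s["q"].round(2),s["tool_pos"],s["orientation"])
E
```

```text
3.1167 [ 0.06  0.59 -0.87  1.57  0.48  1.2  -1.  ] [0.56480929 0.29966936 0.23127025] [ 5.32130940e-04  9.98612108e-01 -5.26644223e-02  1.80164502e-04]
```

View pics/w2.png

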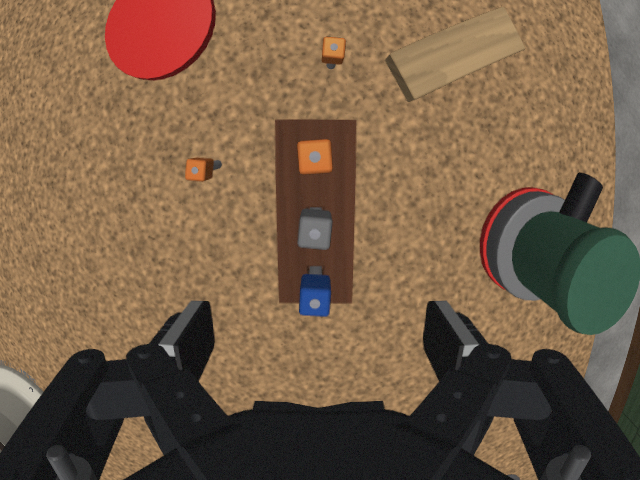

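The wrist view shows the orange handle in the rack at (315,156), turned slightly, with grey at (315,230) and blue at (315,295). The small loose orange pins are at (200,170) and (333,50).

```bash
python3 - <<'E'
from h import *
import pickle
z=np.load("w2.npz");im=z["im"];p=pickle.load(open("w2.pkl","rb"))
hsv=cv2.cvtColor(im,cv2.COLOR_RGB2HSV)
o=cv2.inRange(hsv,(6,120,60),(20,255,255));m=np.zeros_like(o);m[135:178,292:338]=255
print(hsv[150,305],hsv[168,315],hsv[172,315])
cs,_=cv2.findContours(o&m,cv2.RETR_EXTERNAL,cv2.CHAIN_APPROX_NONE);c=max(cs,key=cv2.contourArea);print(cv2.boundingRect(c))
w=np.array([pix2plane_fish(p,x[0],.115)[:2] for x in c]);print("top",cv2.minAreaRect((w*1000).astype(np.float32)))
# grey stud
g=((hsv[...,1]<90)&(hsv[...,2]>100)).astype(np.uint8)*255
k,l,s,cc=cv2.connectedComponentsWithStats(g&m)
for i in range(1,k): print(s[i],pix2plane_fish(p,cc[i],.115).round(4))
r=np.zeros_like(o);r[110:310,265:365]=((hsv[...,2]<95)&(hsv[...,0]<20))[110:310,265:365]*255
cs,_=cv2.findContours(r,cv2.RETR_EXTERNAL,cv2.CHAIN_APPROX_NONE);c=max(cs,key=cv2.contourArea)
w=np.array([pix2plane_fish(p,x[0],.05)[:2] for x in c]);print("rack",cv2.minAreaRect((w*1000).astype(np.float32)))
E
```

```text
[ 13 177 208] [ 12 182 206] [ 11 188 149]
(292, 135, 46, 43)
top ((568.711669921875, 358.39190673828125), (29.42359733581543, 31.36102867126465), 83.78369140625)
[309 151  12  12 103] [0.5687 0.3581 0.115 ]
rack ((562.4711303710938, 303.44122314453125), (168.74221801757812, 69.06737518310547), 83.77413177490234)
```

Emit:
move_arm:
  plan:
    - [70,0.004,0.058,0,0]
    - [70,0.004,0.058,0,0]
    - [70,0.004,0.058,-0.02,0]
    - [70,0.004,0.058,-0.05,0]
    - [70,0.004,0.058,-0.08,0]
    - [70,0.004,0.058,-0.08,0]
    - [70,0.004,0.058,-0.08,0]
    - [70,0.004,0.058,-0.08,0]

```text
t: 3.78
tool_pos: [0.5688, 0.3601, 0.153]
orientation: [-0.001, 0.999, -0.052, 0.001]
wrist_force: [0.2, 0.4, 0.6]
width: 0.701
```

Emit:
move_arm:
  force: 60
  plan:
    - [70,0,-0.002,-0.025,0]
    - [70,0,-0.002,-0.05,0]
    - [70,0,-0.002,-0.073,0]
    - [70,0,-0.002,-0.073,0]
    - [70,0,-0.002,-0.073,0]
    - [20,0,-0.002,-0.073,0]
    - [20,0,-0.002,-0.073,0]
    - [20,0,-0.002,-0.073,0]
    - [20,0,-0.002,-0.073,0]
    - [10,0,-0.002,-0.073,0]
    - [10,0,-0.002,-0.073,0]
    - [10,0,-0.002,-0.073,0]
    - [10,0,-0.002,-0.073,0]

```text
t: 4.87
tool_pos: [0.569, 0.3591, 0.0807]
orientation: [-0.001, 0.999, -0.051, 0.001]
wrist_force: [-0.5, -0.5, 6.2]
width: 0.275
```

Emit:
move_arm:
  force: 80
  plan:
    - [10,0,0,0.01,0]
    - [10,0,0,0.025,0]
    - [10,0,0,0.045,0]
    - [10,0,0,0.07,0]
    - [10,0,0,0.1,0]
    - [10,0,0,0.12,0]
    - [10,0,0,0.12,0]
    - [10,0,0,0.12,0]
    - [10,0,0,0.12,0]

```text
t: 5.62
tool_pos: [0.5677, 0.3576, 0.1984]
orientation: [0.0, 0.999, -0.051, 0.0]
wrist_force: [0.2, -0.1, -1.6]
width: 0.27
```

```bash
python3 - <<'E'
from h import *
import pickle
p=viewer.camera_params("wrist");im,d=viewer.camera("wrist");p=fix(p)
im2,d2=viewer.camera("side");im3,d3=viewer.camera("scene")
save("w3",np.hstack([cv2.resize(im,(400,300)),cv2.resize(im3[60:285,250:550],(400,300))]))
np.savez("w3.npz",im=im,d=d,im2=im2,d2=d2,im3=im3,d3=d3)
s=arm.sense();print(s["t"],s["tool_pos"],s["orientation"],s["wrist_force"],s["wrist_torque"],s["width"])
E
```

```text
5.7667 [0.56727289 0.35735795 0.19696222] [ 7.50639499e-04  9.98700673e-01 -5.09459134e-02 -9.57191768e-04] [-0.91725174  0.70864789 -1.33472204] [-0.01115174 -0.01010732 -0.00560128] 0.2711671698429008
```

View pics/w3.png

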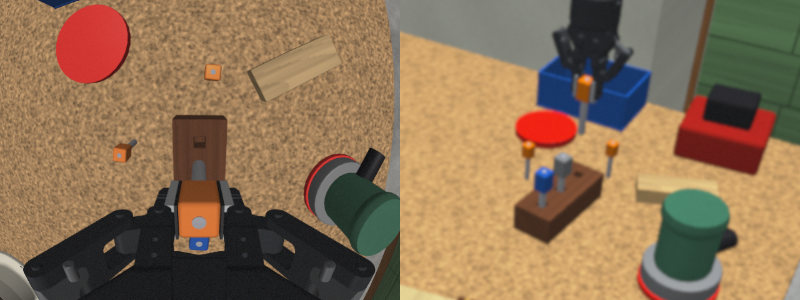

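The pin is held upright, and grey and blue are still in place. Next, the pin's offset in the grip.

```bash
python3 - <<'E'
from h import *
import pickle
z=np.load("w3.npz");im=z["im"];p=fix(viewer.camera_params("wrist"));s=arm.sense()
hsv=cv2.cvtColor(im,cv2.COLOR_RGB2HSV)
T=Ro.from_quat(np.r_[s["orientation"][1:],s["orientation"][0]]).as_matrix()
g=((hsv[...,1]<100)&(hsv[...,2]>90)).astype(np.uint8)*255
m=np.zeros_like(g);m[335:375,295:345]=255
k,l,st,cc=cv2.connectedComponentsWithStats(g&m)
for i in range(1,k):
    if st[i,4]>20:
        for h in (.033,.0365,.040): print(st[i],h,((pix2plane_fish(p,cc[i],s["tool_pos"][2]+h)-s["tool_pos"])@T*1000).round(1))
# side/scene: shaft axis & foot by grey mask under the orange blob, rays onto planes
for n,im in (("side",z["im2"]),("scene",z["im3"])):
    hv=cv2.cvtColor(im,cv2.COLOR_RGB2HSV);q=fix(viewer.camera_params(n));K=q["intrinsics"]
    for h in (.035,0,-.0645):
        c=q["rotation"].T@(s["tool_pos"]+[0,0,h]-q["eye"]);print(n,h,(K[0,2]-K[0,0]*c[0]/c[2]).round(1),(K[1,2]+K[1,1]*c[1]/c[2]).round(1))
b=np.hstack([cv2.resize(z["im2"][170:300,150:280],(400,400),interpolation=2),cv2.resize(z["im3"][90:170,345:425],(400,400),interpolation=2)]);save("c4",b)
E
```

```text
[307 347  23  19 360] 0.033 [  0.1   2.  -33. ]
[307 347  23  19 360] 0.0365 [  0.1  -0.3 -36.5]
[307 347  23  19 360] 0.04 [  0.1  -2.6 -40. ]
side 0.035 217.6 226.3
side 0 220.2 246.9
side -0.0645 224.9 282.3
scene 0.035 391.0 118.3
scene 0 389.4 133.3
scene -0.0645 386.5 159.2
```

View pics/c4.png

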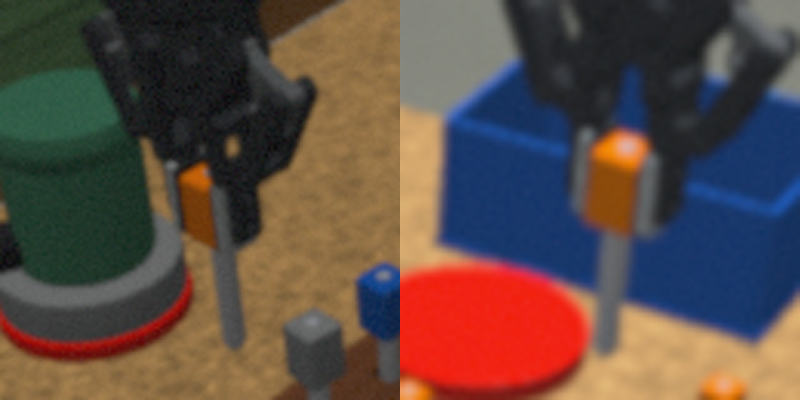

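The foot in both views matches its predicted place below the TCP, (225,282) in side and (386,159) in scene, within about 2 mm. I'll carry it over to the window.

Emit:
move_arm:
  plan:
    - [10,0,0,0.03,0]
    - [10,-0.004,-0.02,0.03,0]
    - [10,-0.043,-0.504,0.03,0]
    - [10,-0.043,-0.504,0.03,0]
    - [10,-0.043,-0.504,0.03,0]
    - [10,-0.043,-0.504,0.03,0]
    - [10,-0.043,-0.504,0.03,0]
    - [10,-0.043,-0.504,0.03,0]
    - [10,-0.043,-0.504,0.03,0]
    - [10,-0.043,-0.504,0.03,0]
    - [10,-0.043,-0.504,0.03,0]
    - [10,-0.043,-0.504,0.03,0]
    - [10,-0.043,-0.504,0.03,0]
    - [10,-0.043,-0.504,0.03,0]
    - [10,-0.043,-0.504,0.03,0]
    - [10,-0.043,-0.504,0.03,0]
    - [10,-0.043,-0.504,0.03,0]
    - [10,-0.043,-0.504,0.03,0]

```text
t: 7.27
tool_pos: [0.5249, -0.1438, 0.2281]
orientation: [-0.001, 0.999, -0.05, -0.0]
wrist_force: [0.5, 0.8, -1.3]
width: 0.267
```

Emit:
move_arm:
  plan:
    - [10,0,0,-0.03,0]
    - [10,0,0,-0.06,0]
    - [10,0,0,-0.085,0]
    - [10,0,0,-0.1,0]
    - [10,0,0,-0.11,0]
    - [10,0,0,-0.115,0]
    - [10,0,0,-0.115,0]
    - [10,0,0,-0.115,0]

```text
t: 7.93
tool_pos: [0.5257, -0.1452, 0.114]
orientation: [-0.0, 0.999, -0.05, 0.001]
wrist_force: [-0.1, 0.1, -0.5]
width: 0.273
```

```bash
python3 - <<'E'
from h import *
s=arm.sense();print(s["t"],s["tool_pos"],s["orientation"],s["wrist_force"],s["wrist_torque"])
im2,d2=viewer.camera("side");im3,d3=viewer.camera("scene");np.savez("j.npz",a=im2,b=im3)
for n in("side","scene"):
    q=fix(viewer.camera_params(n));K=q["intrinsics"]
    for nm,X in(("foot",s["tool_pos"]-[0,0,.0645]),("win",np.array([.5252,-.1464,.040]))):
        c=q["rotation"].T@(X-q["eye"]);print(n,nm,(K[0,2]-K[0,0]*c[0]/c[2]).round(1),(K[1,2]+K[1,1]*c[1]/c[2]).round(1))
save("c5",np.hstack([cv2.resize(im2[140:240,345:445],(400,400),interpolation=2),cv2.resize(im3[270:370,180:280],(400,400),interpolation=2)]))
E
```

```text
7.9333 [ 0.52570488 -0.14520939  0.11403796] [-3.00441395e-05  9.98730689e-01 -5.03656047e-02  5.61591319e-04] [-0.1376477   0.0948309  -0.48358432] [-0.01292871 -0.03290533 -0.04140484]
side foot 393.4 202.6
side win 393.6 206.2
scene foot 231.6 324.2
scene win 231.5 328.1
```

View pics/c5.png

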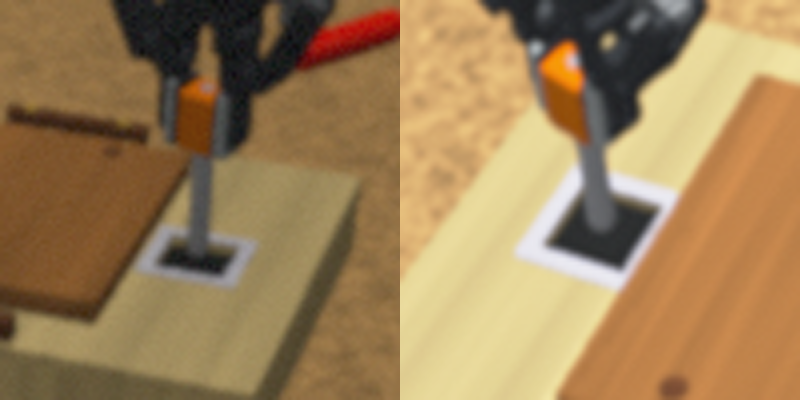

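The foot hangs over the middle of the window in both views. I'll find the pad's height at the centre.

Emit:
move_arm:
  plan:
    - [10,0,0,-0.004,0]
    - [10,0,0,-0.006,0]
    - [10,0,0,-0.007,0]
    - [10,0,0,-0.007,0]

```text
t: 8.37
tool_pos: [0.5247, -0.146, 0.1062]
orientation: [0.0, 0.999, -0.051, -0.0]
wrist_force: [-0.5, 0.2, -0.7]
width: 0.273
```

Emit:
move_arm:
  plan:
    - [10,0,0,-0.001,0]
    - [10,0,0,-0.0015,0]
    - [10,0,0,-0.0015,0]

```text
t: 8.62
tool_pos: [0.525, -0.146, 0.105]
orientation: [0.0, 0.999, -0.051, 0.0]
wrist_force: [0.1, -0.1, 1.2]
width: 0.27
```

Emit:
move_arm:
  plan:
    - [10,0,0,-0.001,0]
    - [10,0,0,-0.0015,0]
    - [10,0,0,-0.0015,0]

```text
t: 8.87
tool_pos: [0.5251, -0.146, 0.1037]
orientation: [0.0, 0.999, -0.051, 0.0]
wrist_force: [-1.6, 0.3, 5.8]
width: 0.27
```

Contact is at a commanded TCP z of about 0.1047, and the force on the pad is as expected. I'll probe a ring of radius 6.5 mm in eight directions, at about 8–9 N.

Emit:
move_arm:
  plan:
    - [10,0,0,0.005,0]
    - [10,0,0,0.005,0]
    - [10,0.0065,0,0.005,0]
    - [10,0.0065,0,0.005,0]
    - [10,0.0065,0,0.001,0]
    - [10,0.0065,0,-0.0005,0]
    - [10,0.0065,0,-0.0005,0]
    - [10,0.0065,0,-0.0005,0]

```text
t: 9.53
tool_pos: [0.5326, -0.1458, 0.1035]
orientation: [0.0, 0.999, -0.051, 0.001]
wrist_force: [0.9, 0.1, 6.6]
width: 0.27
```

Emit:
move_arm:
  plan:
    - [10,0,0,0.005,0]
    - [10,0,0,0.005,0]
    - [10,-0.0019,0.0046,0.005,0]
    - [10,-0.0019,0.0046,0.005,0]
    - [10,-0.0019,0.0046,0.001,0]
    - [10,-0.0019,0.0046,0,0]
    - [10,-0.0019,0.0046,0,0]
    - [10,-0.0019,0.0046,0,0]

```text
t: 10.2
tool_pos: [0.5295, -0.1407, 0.1031]
orientation: [-0.0, 0.999, -0.051, -0.0]
wrist_force: [-2.6, 1.9, 8.4]
width: 0.265
```

Emit:
move_arm:
  plan:
    - [10,0,0,0.005,0]
    - [10,0,0,0.005,0]
    - [10,-0.0046,0.0019,0.005,0]
    - [10,-0.0046,0.0019,0.005,0]
    - [10,-0.0046,0.0019,0.001,0]
    - [10,-0.0046,0.0019,0,0]
    - [10,-0.0046,0.0019,0,0]
    - [10,-0.0046,0.0019,0,0]

```text
t: 10.87
tool_pos: [0.5248, -0.1394, 0.103]
orientation: [0.0, 0.999, -0.051, -0.0]
wrist_force: [-3.1, 0.4, 8.0]
width: 0.268
```

Emit:
move_arm:
  plan:
    - [10,0,0,0.005,0]
    - [10,0,0,0.005,0]
    - [10,-0.0046,-0.0019,0.005,0]
    - [10,-0.0046,-0.0019,0.005,0]
    - [10,-0.0046,-0.0019,0.001,0]
    - [10,-0.0046,-0.0019,0,0]
    - [10,-0.0046,-0.0019,0,0]
    - [10,-0.0046,-0.0019,0,0]

```text
t: 11.53
tool_pos: [0.5202, -0.1413, 0.1026]
orientation: [-0.0, 0.999, -0.051, -0.0]
wrist_force: [-0.1, 0.0, -1.2]
width: 0.271
```

Emit:
move_arm:
  plan:
    - [10,0,0,0.005,0]
    - [10,0,0,0.005,0]
    - [10,-0.0019,-0.0046,0.005,0]
    - [10,-0.0019,-0.0046,0.005,0]
    - [10,-0.0019,-0.0046,0.001,0]
    - [10,-0.0019,-0.0046,0,0]
    - [10,-0.0019,-0.0046,0,0]
    - [10,-0.0019,-0.0046,0,0]

```text
t: 12.2
tool_pos: [0.5188, -0.1465, 0.1033]
orientation: [0.001, 0.999, -0.051, 0.0]
wrist_force: [-0.6, -0.6, 5.5]
width: 0.27
```

Emit:
move_arm:
  plan:
    - [10,0,0,0.005,0]
    - [10,0,0,0.005,0]
    - [10,0.0019,-0.0046,0.005,0]
    - [10,0.0019,-0.0046,0.005,0]
    - [10,0.0019,-0.0046,0.001,0]
    - [10,0.0019,-0.0046,0,0]
    - [10,0.0019,-0.0046,0,0]
    - [10,0.0019,-0.0046,0,0]

```text
t: 12.87
tool_pos: [0.5208, -0.151, 0.1033]
orientation: [0.0, 0.999, -0.051, 0.0]
wrist_force: [-0.5, -1.2, 6.0]
width: 0.272
```

Emit:
move_arm:
  plan:
    - [10,0,0,0.005,0]
    - [10,0,0,0.005,0]
    - [10,0.0046,-0.0019,0.005,0]
    - [10,0.0046,-0.0019,0.005,0]
    - [10,0.0046,-0.0019,0.001,0]
    - [10,0.0046,-0.0019,0,0]
    - [10,0.0046,-0.0019,0,0]
    - [10,0.0046,-0.0019,0,0]

```text
t: 13.53
tool_pos: [0.5257, -0.1525, 0.1034]
orientation: [0.0, 0.999, -0.051, 0.001]
wrist_force: [-0.6, -0.3, 7.3]
width: 0.273
```

Emit:
move_arm:
  plan:
    - [10,0,0,0.005,0]
    - [10,0,0,0.005,0]
    - [10,0.0046,0.0019,0.005,0]
    - [10,0.0046,0.0019,0.005,0]
    - [10,0.0046,0.0019,0.001,0]
    - [10,0.0046,0.0019,0,0]
    - [10,0.0046,0.0019,0,0]
    - [10,0.0046,0.0019,0,0]

```text
t: 14.2
tool_pos: [0.5303, -0.1502, 0.1034]
orientation: [-0.0, 0.999, -0.051, 0.001]
wrist_force: [-0.8, 0.7, 6.5]
width: 0.269
```

The force vanished at the 135° point, offset (-4.6, +4.6) mm, so the plug yielded there. I'll return to it and go a little deeper, reading the sideways force.

Emit:
move_arm:
  plan:
    - [10,0,0,0.005,0]
    - [10,0,0,0.005,0]
    - [10,-0.0092,0.0092,0.005,0]
    - [10,-0.0092,0.0092,0.005,0]
    - [10,-0.0092,0.0092,0.005,0]
    - [10,-0.0092,0.0092,0.001,0]
    - [10,-0.0092,0.0092,0,0]
    - [10,-0.0092,0.0092,0,0]
    - [10,-0.0092,0.0092,0,0]

```text
t: 14.95
tool_pos: [0.5204, -0.1416, 0.1026]
orientation: [-0.0, 0.999, -0.051, -0.0]
wrist_force: [-0.0, -0.2, -1.2]
width: 0.266
```

Emit:
move_arm:
  plan:
    - [10,0,0,-0.001,0]
    - [10,0,0,-0.0015,0]
    - [10,0,0,-0.0015,0]
    - [10,0,0,-0.0015,0]

```text
t: 15.28
tool_pos: [0.5204, -0.1414, 0.1014]
orientation: [0.0, 0.999, -0.051, 0.0]
wrist_force: [0.5, -1.7, -0.1]
width: 0.267
```

Emit:
move_arm:
  plan:
    - [10,0,0,-0.001,0]
    - [10,0,0,-0.001,0]
    - [10,0,0,-0.001,0]

```text
t: 15.53
tool_pos: [0.5204, -0.1414, 0.1004]
orientation: [0.0, 0.999, -0.051, 0.0]
wrist_force: [-0.5, -0.9, 0.4]
width: 0.268
```

About 4.7 mm deep now. I'll feel for the walls to centre it.

Emit:
move_arm:
  plan:
    - [10,0.001,0,0,0]
    - [10,0.0015,0,0,0]
    - [10,0.0015,0,0,0]

```text
t: 15.78
tool_pos: [0.5214, -0.1412, 0.1001]
orientation: [-0.0, 0.999, -0.051, -0.001]
wrist_force: [-0.3, -1.0, 1.0]
width: 0.27
```

Emit:
move_arm:
  plan:
    - [10,-0.0015,0,0,0]
    - [10,-0.003,0,0,0]
    - [10,-0.003,0,0,0]
    - [10,-0.003,0,0,0]

```text
t: 16.12
tool_pos: [0.5193, -0.1412, 0.1005]
orientation: [-0.0, 0.999, -0.051, 0.001]
wrist_force: [1.4, -0.2, -0.2]
width: 0.268
```

Emit:
move_arm:
  plan:
    - [10,0.0015,0,0,0]
    - [10,0.0015,-0.001,0,0]
    - [10,0.0015,-0.0015,0,0]
    - [10,0.0015,-0.0015,0,0]

```text
t: 16.45
tool_pos: [0.5202, -0.1426, 0.1002]
orientation: [-0.0, 0.999, -0.051, -0.0]
wrist_force: [0.2, 1.9, -0.1]
width: 0.268
```

Emit:
move_arm:
  plan:
    - [10,0,0.001,0,0]
    - [10,0,0.0025,0,0]
    - [10,0,0.0025,0,0]

```text
t: 16.7
tool_pos: [0.5203, -0.1407, 0.1003]
orientation: [0.0, 0.999, -0.051, -0.0]
wrist_force: [-0.5, -1.8, 0.6]
width: 0.271
```

It's well centred: the walls answer symmetrically in y, within about 0.3 mm. I'll push down in stages.

Emit:
move_arm:
  plan:
    - [10,0.0003,-0.0012,0,0]
    - [10,0.0003,-0.0012,0,0]
    - [10,0.0003,-0.0012,-0.002,0]
    - [10,0.0003,-0.0012,-0.003,0]
    - [10,0.0003,-0.0012,-0.004,0]
    - [10,0.0003,-0.0012,-0.004,0]

```text
t: 17.2
tool_pos: [0.5206, -0.1414, 0.0961]
orientation: [-0.0, 0.999, -0.051, -0.0]
wrist_force: [-0.2, 0.4, 0.7]
width: 0.269
```

Emit:
move_arm:
  plan:
    - [10,0,0,-0.001,0]
    - [10,0,0,-0.002,0]
    - [10,0,0,-0.003,0]
    - [10,0,0,-0.003,0]

```text
t: 17.53
tool_pos: [0.5206, -0.1414, 0.0931]
orientation: [-0.0, 0.999, -0.051, 0.0]
wrist_force: [-0.5, -0.5, -0.1]
width: 0.271
```

Free travel, with no sideways force. I'll continue to the bottom.

Emit:
move_arm:
  plan:
    - [10,0,0,-0.002,0]
    - [10,0,0,-0.004,0]
    - [10,0,0,-0.006,0]
    - [10,0,0,-0.007,0]
    - [10,0,0,-0.007,0]
    - [10,0,0,-0.007,0]

```text
t: 18.03
tool_pos: [0.5207, -0.1415, 0.0862]
orientation: [-0.0, 0.999, -0.051, 0.0]
wrist_force: [-1.1, 0.6, -0.5]
width: 0.264
```

Emit:
move_arm:
  plan:
    - [10,0,0,-0.001,0]
    - [10,0,0,-0.002,0]
    - [10,0,0,-0.002,0]
    - [10,0,0,-0.002,0]

```text
t: 18.37
tool_pos: [0.5207, -0.1415, 0.0843]
orientation: [-0.0, 0.999, -0.051, 0.0]
wrist_force: [-0.1, 0.7, -0.5]
width: 0.271
```

Emit:
move_arm:
  plan:
    - [10,0,0,-0.0005,0]
    - [10,0,0,-0.001,0]
    - [10,0,0,-0.001,0]
    - [10,0,0,-0.001,0]

```text
t: 18.7
tool_pos: [0.5207, -0.1415, 0.0833]
orientation: [-0.0, 0.999, -0.051, 0.0]
wrist_force: [0.2, 0.3, 0.5]
width: 0.269
```

Emit:
move_arm:
  plan:
    - [10,0,0,-0.0005,0]
    - [10,0,0,-0.001,0]
    - [10,0,0,-0.001,0]
    - [10,0,0,-0.001,0]

```text
t: 19.03
tool_pos: [0.5207, -0.1415, 0.0824]
orientation: [0.0, 0.999, -0.051, 0.0]
wrist_force: [-0.6, 0.5, 3.3]
width: 0.27
```

Emit:
move_arm:
  plan:
    - [10,0,0,-0.0005,0]
    - [10,0,0,-0.0005,0]
    - [10,0,0,-0.0005,0]

```text
t: 19.28
tool_pos: [0.5207, -0.1415, 0.082]
orientation: [0.0, 0.999, -0.051, 0.0]
wrist_force: [-0.9, 0.4, 5.3]
width: 0.268
```

The force now rises at the pad-spring rate at the expected depth, so the plug is at the bottom. One firmer press to about 10 N, ease off, then let go and rise.

Emit:
move_arm:
  plan:
    - [10,0,0,-0.0005,0]
    - [10,0,0,-0.001,0]
    - [10,0,0,-0.001,0]
    - [10,0,0,-0.001,0]

```text
t: 19.62
tool_pos: [0.5208, -0.1415, 0.0812]
orientation: [0.0, 0.999, -0.051, 0.0]
wrist_force: [-2.0, 1.0, 7.6]
width: 0.271
```

Emit:
move_arm:
  plan:
    - [10,0,0,0.001,0]
    - [10,0,0,0.001,0]
    - [40,0,0,0.001,0]
    - [55,0,0,0.001,0]
    - [60,0,0,0.001,0]
    - [60,0,0,0.001,0]
    - [60,0,0,0.001,0]
    - [60,0,0,0.01,0]
    - [60,0,0,0.03,0]
    - [60,0,0,0.06,0]
    - [60,0,0,0.1,0]
    - [60,0,0,0.13,0]
    - [60,0,0,0.13,0]
    - [60,0,0,0.13,0]

```text
t: 20.78
tool_pos: [0.5221, -0.1418, 0.2134]
orientation: [0.001, 0.999, -0.051, 0.002]
wrist_force: [-0.0, -0.0, -0.1]
width: 0.598
```

```bash
python3 - <<'E'
from h import *
p=fix(viewer.camera_params("wrist"));w,d=viewer.camera("wrist");a,da=viewer.camera("side");b,_=viewer.camera("scene")
s=arm.sense();print(s["t"],s["tool_pos"],s["wrist_force"],s["width"])
hsv=cv2.cvtColor(a,cv2.COLOR_RGB2HSV);P=cloud(fix(viewer.camera_params("side")),da)
m=cv2.inRange(hsv,(6,150,80),(18,255,255));k,l,st,c=cv2.connectedComponentsWithStats(m)
for i in range(1,k):
    if st[i,4]>40 and 370<c[i][0]<430: q=P[(l==i)&(da>0)];print(c[i],st[i,4],"z 95/5%",np.percentile(q[:,2],[95,5]).round(4),np.median(q,0).round(3))
for h in (.118,.096):
    q=fix(viewer.camera_params("side"));K=q["intrinsics"];v=q["rotation"].T@(np.array([.5207,-.1415,h])-q["eye"]);print("predict",h,(K[0,2]-K[0,0]*v[0]/v[2]).round(1),(K[1,2]+K[1,1]*v[1]/v[2]).round(1))
save("end",np.hstack([cv2.resize(w,(400,300)),cv2.resize(a[130:250,320:480],(400,300),interpolation=2)]))
save("end2",b)
E
```

```text
20.9333 [ 0.51957365 -0.14156829  0.20989601] [ 0.29764365 -0.60635506 -0.14887798] 0.6036922970187937
predict 0.118 396.6 175.7
predict 0.096 396.0 184.9
```

View pics/end.png

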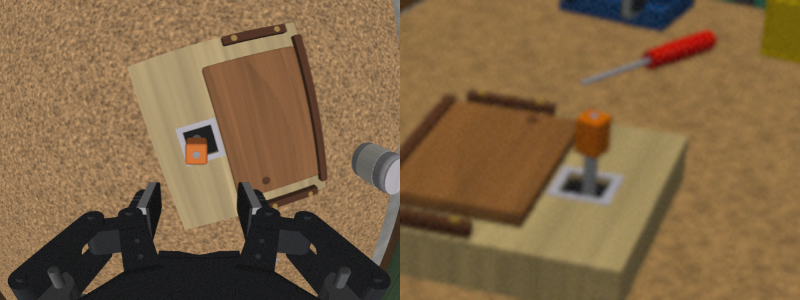

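View pics/end2.png

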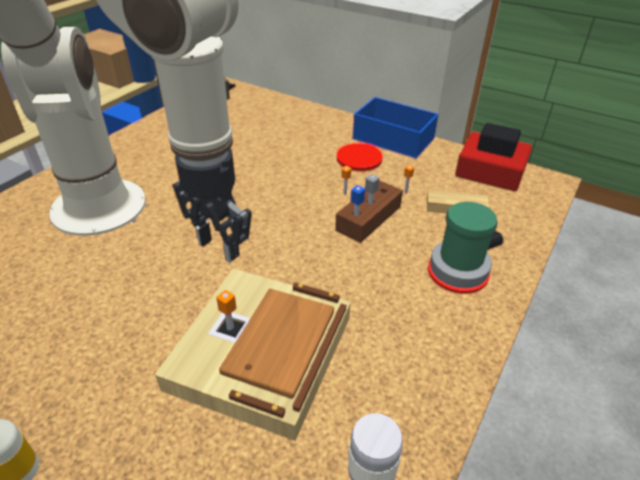

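The orange pin stands upright in the window, at (227,300) in scene. In the side view its handle top is at about (397.6,176), and a fully home pin is predicted at (396.6,175.7). The board, grey, blue and loose pins have not moved, and the gripper is clear. I'll hand it in.

```bash
python3 -c "
from station import arm
print(arm.close_job())"
```

```text
the job is handed in; nothing more can be done
None
```

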